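Fit the clamp plate on the tube shaker

ROBOT

A 6-joint arm with a two-finger parallel gripper is mounted at the origin on the work surface. World frame = base frame: x ahead of the robot, y to its left, z up, the work surface at z = 0. Lengths are in m, angles in rad, forces in N, time in s.
With the tool pointing down it reaches from about 0.3 to 0.95 m from the base axis. Payload 3.1 kg.
Tool frame: the origin (TCP) lies on the centre line of the jaws, within the pads' length; the fingertips stand 8 mm ahead of it and the grasp point (between the pads) lies 11 mm behind it; z points along the fingers, y is the line along which they close (so a half turn about z gives the same grasp; the last joint's range is limited). The gripper opens to 85 mm and grips with 20 to 120 N. Pads are 22 mm wide; open, the fingers measure 114 mm over their backs; the gripper's body (76 mm by 85 mm) begins 54 mm behind the grasp point. The pads swing forward as they close: fully open they stand 13 mm farther back than shut.
Start: joints at [-1.248, 0.308, 1.634, -0, 1.2, -0.07], TCP at [0.239, -0.577, 0.239] pointing down, gripper open.
Joint ranges: [-3.06, 3.06], [-0.79, 1.96], [0.05, 2.63], [-1.19, 4.34], [0.05, 2.64], [-2.94, 2.94]. Speed limits (rad/s): [2.79, 2.79, 3.14, 3.14, 3.14, 3.14].

INTERFACE

Orientations are given as a rotation vector (axis times angle).
In Python, from rig import robot, imaging gives the robot as it stands.
- The arm moves only by the tool step_arm, never from a script. Its argument "motion" is a list of rows, each a list of 7 numbers: the turn, a rotation vector about the tool's x, y, z in units of pi rad (1.0 is pi rad), then the shift along the tool's x, y, z in units of 0.2 m (1.0 is 0.2 m), then the opening, from 0 (shut) to 1 (fully open). A call has 1 to 20 rows; each row is the pose to reach, as a shift and turn from the pose commanded when the call began, along the tool's axes at that moment, turning the shorter way round; what a row does not reach only later rows make up. A row lasts 1/12 s, in which the tool goes at most 41.7 mm and 7.16 degrees, less where a joint would pass 70% of its speed; a pose out of reach is approached as far as the arm can. A call with a number of a shift or a turn outside -1 to 1 is refused whole. A call with a gripper value outside its range is refused whole. The fingers move at their own pace and stop on an object; "grip_force" is the grip in N (left out, the last holds). Time passes only in rows, so rows that repeat a pose let the fingers close. It gives the time, the measured TCP pose, the force, the opening and the grip force at its end, in the units of the state.
- robot.read_state(): the state, without advancing time (a new reading comes with each control period).
- imaging.get_image(name): name is "side" or "top"; returns (picture, depth): 420x560x3 uint8, red, green, blue; 420x560 float32, m along the optical axis (not along the pixel's ray), 0 where there is no reading.
- imaging.get_calibration(name): a dict with "vertical_fov" (degrees; the focal length in pixels is half the picture's height over the tangent of half this angle, whatever the lens; pixels are square), "cx", "cy" (the principal point, pixels), "rvec" (rotation vector, rad) and "tvec" (3), from world to camera coordinates, as OpenCV has them. Camera axes: x right, y down, z forward; pixel columns grow to the right and rows downward; lengths in m; the calibration is good to about 2 mm. A picture is of the moment at which its call begins. get_calibration takes no time and is no camera call.
- robot.close_job(): hands the job in; it is judged then, once.
The state is a dict: "time_s": time; "qpos": joint angles; "joint_velocities": joint speeds; "tau": joint torques, N m; "eef_pos": TCP position; "tool_rot": TCP orientation; "force": force on the tool from outside, world axes, zero at the start; "wrist_torque": the same for the moment, N m; "opening": finger opening in m; "grasp_force": force on a finger pad.
Only numpy, scipy, OpenCV 4.12 (cv2) and the standard library are available. Lean on these libraries where they do the work, as an engineer would, in place of code of your own. Each camera call takes 0.05 s, during which the arm holds its last target. There are 200 camera calls.

TASK

Take the teal clamp plate by its black handle from the blue mat, and fit it on the tube shaker: keep it level, lower it in hand over both guide pins until it sits fully home on both black collars, then let go of it. The shaker's platform has stopped anywhere in its stroke and is braked there, so find out by touch or sight where the pins really are; do not drop, tip or force the plate, and do not disturb the other things on the bench.

Things in the scene. Friction and masses are not known exactly. Their poses are not given: they have to be found in the camera images.
- shaker: Tube shaker, fixed: white housing 170 (x) x 240 (y) x 55 mm high; origin at the centre of its underside, z up. On top an aluminium platform has stopped anywhere up to 18 mm either way from the middle along the housing's y. Where is NOT reported: feel or see it. The drive brake holds it fast: it does not give when pushed by hand. It carries a black rack, 16 tubes with caps (tops at z 126 mm) and two guide pins.
- stroke_mid (a point): Point fixed to the housing, 133 mm above its origin, axes as the housing's: level with the collar tops, midway between the two pins when the platform is in mid-stroke.
- pin_height (a point): Point fixed to the housing, 174 mm above its origin: the height of the pins' tips. Pins stand upright at housing x = 0, y = +75 and -75 mm from the platform's middle, both shifted alike with the platform. Each: steel, 10 mm in diameter, free for 41 mm above a black collar 22 mm across (top at z 133 mm), last 7 mm tapering to 4 mm across. Touching them is fine.
- plate_handle (a point): Middle of the black handle of the loose teal plate, where to grip: 42 mm above the plate's underside, 19 mm below the handle's top; z up, y along the plate's length. The handle is an upright block 62 mm (x) by 22 mm (y), rising 49 mm above the plate: grip it across its 22 mm, fingers closing along y. With the plate fully home this point is 175 mm above the shaker's origin.
- clamp_plate: Teal clamp plate, loose, 0.3 to 0.5 kg, 90 (x) x 190 (y) x 12 mm; origin at the centre of its underside, axes as the handle's. Two through holes 12 mm in diameter at x = 0, y = +75 and -75 mm; either way round fits. Starts flat on the mat; fully home, its underside lies on both collars.
- mat: Thin blue drip mat, fixed, 200 (x) x 230 (y) x 4 mm; origin at the centre of its underside. The plate lies on it.
- reagent: Bystander, to be left alone: amber bottle, 64 mm across, 130 mm tall; origin at the centre of its underside.
- sample_jar: Bystander, to be left alone: clear jar with green lid, 60 mm across, 80 mm tall; origin at the centre of its underside.
- beaker: Bystander, to be left alone: open glass beaker, 70 mm across, 90 mm tall; origin at the centre of its underside.
- tip_box: Bystander, to be left alone: yellow pipette tip box with clear lid, 82 x 122 x 66 mm; origin at the centre of its underside.
- hex_driver: Bystander, to be left alone: small screwdriver lying on the bench; origin at the centre of its underside.
- bucket: Bystander, to be left alone: black round centrifuge bucket with teal insert, 90 mm across, 75 mm tall; origin at the centre of its underside.
- cap_a: Bystander, to be left alone: blue tube cap, 28 mm across, 12 mm high, lying on the mat next to the plate; origin at the centre of its underside.
- cap_b: Bystander, to be left alone: orange tube cap, 28 mm across, 12 mm high, lying on the mat next to the plate; origin at the centre of its underside.
Things that resemble listed ones, but are neither listed nor needed, are in the scene too. Leave any purple or red look-alike of the clamp_plate alone.

How it is judged:
By the outcome, as a careful person would: the job done as asked, in the order asked, and still so for the second after the job is handed in, with the robot touching nothing.
It also fails if it takes over 58 s, if anything falls off the work surface, if the arm or the gripper's body presses on something with over 40 N, if the wrist force passes 120 N, or if a joint passes its speed limit or range.

## Working session

There is one attempt and no reset: what is moved stays moved. The work goes in short steps, Python scripts to look and compute and a tool call to move; the robot and the scene stay as the last step left them, time stands still between calls to the robot, and variables do not carry over. Pictures are saved under pics/ and viewed, at most 10 in all, crops included, and the job is handed in when it is done.

Besides the shell and the picture viewer there is one more tool, called after "Call:" as name(argument=value, ...), one argument or row to a line, values as JSON. step_arm: Moves the arm, as the interface text tells. Shifts and turns lie within -1 to 1; 1 stands for 0.2 m of shift or pi rad of turn. Its arguments: {"type":"object","properties":{"motion":{"type":"array","items":{"type":"array","items":{"type":"number"}}},"grip_force":{"type":"number"}},"required":["motion"]}

```bash
mkdir -p pics; ls
cat > h.py <<'E'
import numpy as np, cv2
from rig import robot, imaging
def cal(n):
    c=imaging.get_calibration(n); f=210/np.tan(np.radians(c["vertical_fov"])/2)
    R=cv2.Rodrigues(np.array(c["rvec"],float))[0]; return c,f,R,np.array(c["tvec"],float).ravel()
def cloud(n,d):
    c,f,R,t=cal(n); v,u=np.mgrid[:420,:560]
    P=np.stack([(u-c["cx"])/f*d,(v-c["cy"])/f*d,d],-1)
    return (P-t)@R
def ray(n,u,v,z):
    c,f,R,t=cal(n); o=-R.T@t; r=R.T@np.array([(u-c["cx"])/f,(v-c["cy"])/f,1])
    return o+r*(z-o[2])/r[2]
def proj(n,p):
    c,f,R,t=cal(n); q=R@np.array(p)+t; return c["cx"]+f*q[0]/q[2],c["cy"]+f*q[1]/q[2]
E
python3 - <<'E'
from h import *
for n in("top","side"):
    p,d=imaging.get_image(n); np.savez(f"pics/{n}0.npz",p=p,d=d); cv2.imwrite(f"pics/{n}0.png",p[:,:,::-1])
    c,f,R,t=cal(n); print(n,c,f,-R.T@t)
s=robot.read_state(); print(s)
E
```

```text
pics
top {'vertical_fov': 56.76414593816618, 'cx': 276.3971675637456, 'cy': 210.39599286474763, 'rvec': array([ 2.12690242, -2.12846354,  0.16268293]), 'tvec': array([0.01560154, 0.53368358, 1.14077584])} 388.67749716656766 [ 0.33665591 -0.00172623  1.21370956]
side {'vertical_fov': 47.04813024584509, 'cx': 280.48976190582965, 'cy': 205.902406894859, 'rvec': array([ 0.8514043 , -2.3476973 ,  1.25794387]), 'tvec': array([0.4119358 , 0.28660792, 1.04032813])} 482.4127354633684 [-0.16021744  0.80012305  0.8174664 ]
{'time_s': 0.1, 'qpos': array([-1.24771987e+00,  3.08945728e-01,  1.63509650e+00,  1.60791099e-05,
        1.19970007e+00, -6.97184985e-02]), 'joint_velocities': array([-0.00104043, -0.0010372 , -0.00477656,  0.0023009 , -0.0010184 ,
        0.00075499]), 'tau': array([-6.02600066e-04, -4.16408050e+01, -2.77646309e+01, -1.03777661e-04,
        4.04991210e-03, -5.76822131e-06]), 'eef_pos': array([ 0.23896229, -0.57670222,  0.23812685]), 'tool_rot': array([-3.07910693e+00, -6.12616533e-01,  4.02994820e-04]), 'force': array([0.92987026, 0.12408912, 0.33684829]), 'wrist_torque': array([-0.0022101 , -0.00908683, -0.04687406]), 'grasp_force': 0.0, 'opening': 0.08536348817755851}
```

View pics/top0.png

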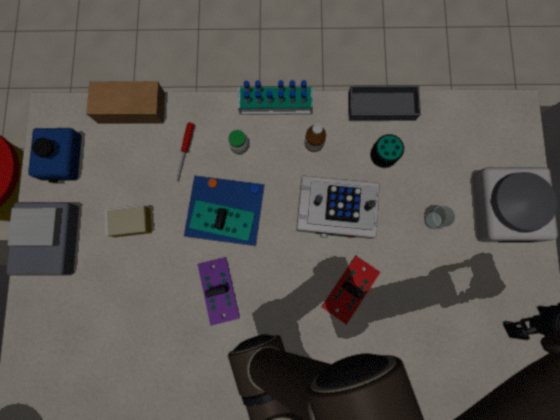

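View pics/side0.png

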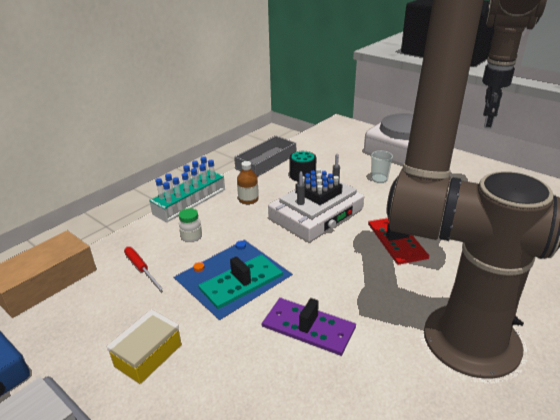

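Top view: teal plate with its handle at about (222,218), blue mat, caps at (212,183) and (254,188). The shaker is at (340,206), with its pins near (318,200) and (370,205). In the side view the pins are near (301,187) and (337,167) and the plate handle is at (240,270).

Run:
```python
from h import *
import itertools
D={n:np.load(f"pics/{n}0.npz") for n in("top","side")}
for n in D:
    p,d=D[n]["p"],D[n]["d"]; X=cloud(n,d); hsv=cv2.cvtColor(p,cv2.COLOR_RGB2HSV)
    print(n)
    # plate: teal, region near
    ok=(d>0)
    roi=(X[...,0]>.2)&(X[...,0]<.55)&(X[...,1]>.0)&(X[...,1]<.35)
    teal=ok&roi&(hsv[...,0]>70)&(hsv[...,0]<92)&(hsv[...,1]>120)
    k=X[teal]; print("teal",len(k),np.median(k[:,2]),k[:,2].std())
    ray0=np.array([ray(n,u,v,.016)[:2] for v,u in zip(*np.nonzero(teal))]).astype(np.float32)
    print(" rect",cv2.minAreaRect(ray0))
    h=ok&roi&(X[...,2]>.035); q=X[h]; print("handle px",h.sum(),"z max",q[:,2].max())
    ht=h&(X[...,2]>.055); q=np.array([ray(n,u,v,.065)[:2] for v,u in zip(*np.nonzero(ht))],np.float32)
    print(" handle top rect",len(q),cv2.minAreaRect(q))
    # shaker
    roi=(X[...,0]>.2)&(X[...,0]<.55)&(X[...,1]<-.02)&(X[...,1]>-.4)
    m=ok&roi&(X[...,2]>.045)&(X[...,2]<.062)
    q=np.array([ray(n,u,v,.055)[:2] for v,u in zip(*np.nonzero(m))],np.float32); print("housing",len(q),cv2.minAreaRect(q))
    m=ok&roi&(X[...,2]>.135)&(X[...,2]<.2)
    nc,lab,st,ce=cv2.connectedComponentsWithStats(m.astype(np.uint8))
    for i in range(1,nc): 
        if st[i,4]>2: print(" hi",st[i],ce[i],X[lab==i].mean(0),X[lab==i][:,2].max())
def tile(n,cx,cy,w,hh,s): 
    return cv2.resize(D[n]["p"][cy-hh:cy+hh,cx-w:cx+w,::-1],None,fx=s,fy=s,interpolation=cv2.INTER_CUBIC)
cv2.imwrite("pics/crop0.png",np.vstack([tile("top",340,205,50,37,8)*1])[:600,:800])
a=tile("top",340,205,50,37,8); b=tile("side",318,195,50,37,8); 
cv2.imwrite("pics/crop0.png",cv2.resize(np.hstack([a,b]),(800,296)))
```

```text
top
teal 1501 0.014581649402938449 0.018297247069925103
 rect ((0.3495960831642151, 0.1621989756822586), (0.428050696849823, 0.20022888481616974), 8.74851131439209)
handle px 565 z max 0.5639073183104066
 handle top rect 525 ((0.2943620979785919, 0.14358064532279968), (0.47987115383148193, 0.14955054223537445), 24.432767868041992)Traceback (most recent call last):
  File "<stdin>", line 20, in <module>
  File "h.py", line 11, in ray
    c,f,R,t=cal(n); o=-R.T@t; r=R.T@np.array([(u-c["cx"])/f,(v-c["cy"])/f,1])
            ~~~^^^
  File "h.py", line 4, in cal
    c=imaging.get_calibration(n); f=210/np.tan(np.radians(c["vertical_fov"])/2)
ValueError: time passes only in moves, steps and waits
```

```bash
python3 - <<'E'
import re
s=open('h.py').read()
s=s.replace("def cal(n):","import functools\n@functools.cache\ndef cal(n):")
s+='''
def rays(n,m,z):
    c,f,R,t=cal(n); o=-R.T@t; v,u=np.nonzero(m)
    r=np.stack([(u-c["cx"])/f,(v-c["cy"])/f,np.ones(len(u))],-1)@R
    return (o+r*((z-o[2])/r[:,2])[:,None])[:,:2].astype(np.float32)
def big(m):
    nc,l,st,ce=cv2.connectedComponentsWithStats(m.astype(np.uint8)); return l==1+np.argmax(st[1:,4])
'''
open('h.py','w').write(s)
E
cat > m.py <<'E'
from h import *
D={n:np.load(f"pics/{n}0.npz") for n in("top","side")}
np.set_printoptions(precision=4,suppress=True)
for n in D:
    p,d=D[n]["p"],D[n]["d"]; X=cloud(n,d); hsv=cv2.cvtColor(p,cv2.COLOR_RGB2HSV); ok=d>0
    print(n)
    roi=(X[...,0]>.36 if 0 else X[...,0]>.2)&(X[...,0]<.55)&(X[...,1]>.0)&(X[...,1]<.35)
    teal=big(ok&roi&(hsv[...,0]>70)&(hsv[...,0]<95)&(hsv[...,1]>100)&(X[...,2]<.03))
    print("teal",teal.sum(),np.median(X[teal][:,2]),cv2.minAreaRect(rays(n,teal,.016)))
    c=X[teal].mean(0)
    roi=(np.hypot(X[...,0]-c[0],X[...,1]-c[1])<.06)&ok
    for z0 in(.03,.055):
        h=roi&(X[...,2]>z0)&(X[...,2]<.08); print(" handle",z0,h.sum(),X[h].mean(0),X[h].max(0),cv2.minAreaRect(rays(n,h,.065)))
    roi=(X[...,0]>.2)&(X[...,0]<.6)&(X[...,1]<-.02)&(X[...,1]>-.4)
    m=big(ok&roi&(X[...,2]>.045)&(X[...,2]<.062)); print("housing",m.sum(),cv2.minAreaRect(rays(n,m,.055)))
    m=ok&roi&(X[...,2]>.133)&(X[...,2]<.2)
    nc,lab,st,ce=cv2.connectedComponentsWithStats(m.astype(np.uint8))
    for i in range(1,nc):
        if st[i,4]>1: print(" hi",st[i],ce[i],X[lab==i].mean(0),X[lab==i][:,2].max())
def tile(n,cx,cy,w,hh,s): 
    return cv2.resize(D[n]["p"][cy-hh:cy+hh,cx-w:cx+w,::-1],None,fx=s,fy=s,interpolation=cv2.INTER_CUBIC)
a=tile("top",340,205,50,37,8); b=tile("side",318,195,50,37,8) 
cv2.imwrite("pics/crop0.png",cv2.resize(np.hstack([a,b]),(800,296)))
E
python3 m.py
```

```text
top
teal 1422 0.014527679152812813 ((0.5088160037994385, 0.18637049198150635), (0.1907535195350647, 0.09104669839143753), 77.89322662353516)
 handle 0.03 185 [0.5072 0.1848 0.0593] [0.5388 0.2024 0.0695] ((0.5064833760261536, 0.18366962671279907), (0.027155308052897453, 0.06359335035085678), 77.30195617675781)
 handle 0.055 152 [0.5081 0.1862 0.0629] [0.5388 0.2024 0.0695] ((0.5080950856208801, 0.1858319491147995), (0.022579848766326904, 0.06137510761618614), 78.13764953613281)
housing 1060 ((0.5308664441108704, -0.16961312294006348), (0.24148358404636383, 0.14763203263282776), 86.55107879638672)
 hi [316 194   7   7  23] [319.3043 197.1304] [ 0.5521 -0.1054  0.1552] 0.1764017699016532
 hi [368 200   9   7  30] [372.5333 202.5667] [ 0.5371 -0.2526  0.1518] 0.1729815107714652
side
teal 1743 0.017183944620605386 ((0.5050030946731567, 0.19209101796150208), (0.19451525807380676, 0.10048777610063553), 78.01791381835938)
 handle 0.03 355 [0.5023 0.1951 0.0548] [0.5401 0.2083 0.0694] ((0.49330034852027893, 0.20350022614002228), (0.04198145493865013, 0.09821875393390656), 78.0183334350586)
 handle 0.055 205 [0.5047 0.1926 0.064 ] [0.54   0.207  0.0694] ((0.5036867260932922, 0.19324326515197754), (0.026897527277469635, 0.07404135912656784), 76.3260269165039)
housing 981 ((0.5204439759254456, -0.16067929565906525), (0.24953240156173706, 0.14483590424060822), 81.94161987304688)
 hi [333 153   7  15  57] [336.1754 160.8421] [ 0.5371 -0.2505  0.1514] 0.1769572365714748
 hi [297 171   8  16  69] [300.5362 179.6377] [ 0.5517 -0.1014  0.1503] 0.17777676357296696
```

View pics/crop0.png

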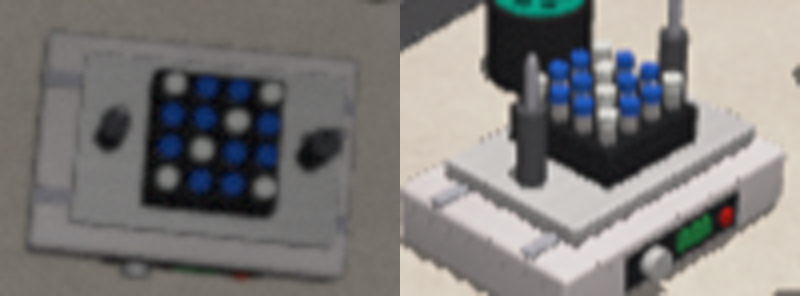

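Call:
step_arm(
  motion=[
    [0, 0, 0.192, 0.9, -1, -0.1, 1],
    [0, 0, 0.192, 0.9, -1, -0.1, 1],
    [0, 0, 0.192, 0.9, -1, -0.1, 1],
    [0, 0, 0.192, 0.9, -1, -0.1, 1],
    [0, 0, 0.192, 0.9, -1, -0.1, 1],
    [0, 0, 0.192, 0.9, -1, -0.1, 1],
    [0, 0, 0.192, 0.9, -1, -0.1, 1],
    [0, 0, 0.192, 0.9, -1, -0.1, 1],
  ],
)

```text
time_s: 0.77
eef_pos: [0.3296, -0.3197, 0.259]
tool_rot: [-3.123, 0.323, 0.0]
force: [1.1, -0.1, -0.5]
opening: 0.0854
grasp_force: 0.0
```

```bash
cat >> h.py <<'E'
from scipy.spatial.transform import Rotation as Ro
def plan(target,yaw):
    s=robot.read_state(); R0=Ro.from_rotvec(s["tool_rot"]); p=np.array(s["eef_pos"])
    Rt=Ro.from_euler("z",yaw,degrees=True)*Ro.from_euler("x",180,degrees=True)
    print("t",round(s["time_s"],2),"pos",p.round(4),"x-yaw",np.degrees(np.arctan2(*R0.as_matrix()[[1,0],0])).round(2),"down err",(R0.as_matrix()[:,2]).round(4),"F",s["force"].round(1),"T",s["wrist_torque"].round(2),"op",round(s["opening"],4),"gf",round(s["grasp_force"],1),"q",s["qpos"].round(2))
    print("turn",((R0.inv()*Rt).as_rotvec()/np.pi).round(4),"shift",(R0.inv().apply(np.array(target)-p)/.2).round(4))
E
python3 -c "
from h import *
plan([.508,.186,.2],-12.1)"
```

```text
t 0.77 pos [ 0.3296 -0.3197  0.259 ] x-yaw -11.81 down err [ 1.0e-04  2.3e-03 -1.0e+00] F [ 1.1 -0.1 -0.5] T [-0.03 -0.02  0.01] op 0.0854 gf 0.0 q [-0.87 -0.04  1.99  0.    1.2   0.91]
turn [-0.0007  0.0001  0.0016] shift [ 0.3555 -2.6569  0.301 ]
```

Call:
step_arm(
  motion=[
    [0, 0, 0, 0.12, -1, 0, 1],
    [0, 0, 0, 0.12, -1, 0, 1],
    [0, 0, 0, 0.12, -1, 0, 1],
    [0, 0, 0, 0.12, -1, 0, 1],
    [0, 0, 0, 0.12, -1, 0, 1],
  ],
)

```text
time_s: 1.18
eef_pos: [0.3945, -0.1318, 0.2591]
tool_rot: [3.124, -0.331, 0.0]
force: [0.4, 0.1, 0.7]
opening: 0.0856
grasp_force: 0.0
```

Call:
step_arm(
  motion=[
    [0, 0, 0, 0.12, -1, 0, 1],
    [0, 0, 0, 0.12, -1, 0, 1],
    [0, 0, 0, 0.12, -1, 0, 1],
    [0, 0, 0, 0.12, -1, 0, 1],
    [0, 0, 0, 0.12, -1, 0, 1],
  ],
)

```text
time_s: 1.6
eef_pos: [0.4603, 0.0592, 0.2592]
tool_rot: [3.124, -0.329, 0.001]
force: [0.8, -1.0, 0.6]
opening: 0.0856
grasp_force: 0.0
```

Call:
step_arm(
  motion=[
    [0, 0, 0, 0.12, -0.65, 0, 1],
    [0, 0, 0, 0.12, -0.65, 0.6, 1],
    [0, 0, 0, 0.12, -0.65, 0.6, 1],
    [0, 0, 0, 0.12, -0.65, 0.6, 1],
    [0, 0, 0, 0.12, -0.65, 0.6, 1],
    [0, 0, 0, 0.12, -0.65, 0.6, 1],
    [0, 0, 0, 0.12, -0.65, 0.6, 1],
  ],
)

```text
time_s: 2.18
eef_pos: [0.5092, 0.1789, 0.1372]
tool_rot: [3.122, -0.328, -0.006]
force: [0.5, 0.4, 0.6]
opening: 0.0853
grasp_force: 0.0
```

```bash
python3 -c "
from h import *
plan([.5085,.186,.035],-12.1)
for n in('top','side'):
    p,d=imaging.get_image(n); np.savez(f'pics/{n}1.npz',p=p,d=d)
    c=proj(n,[.5085,.186,.065]);u,v=int(c[0]),int(c[1]);q=p[v-60:v+60,u-75:u+75,::-1]
    cv2.imwrite(f'pics/a_{n}.png',cv2.resize(q,(400,320)))
cv2.imwrite('pics/a.png',np.hstack([cv2.imread('pics/a_top.png'),cv2.imread('pics/a_side.png')]))
"
```

```text
t 2.18 pos [0.5092 0.1789 0.1372] x-yaw -11.99 down err [-0.0043 -0.0019 -1.    ] F [0.5 0.4 0.6] T [-0.    0.   -0.03] op 0.0853 gf 0.0 q [ 0.26  0.27  1.91 -0.    0.96  2.04]
turn [0.0009 0.0012 0.0006] shift [-0.0086 -0.0352  0.511 ]
```

View pics/a.png

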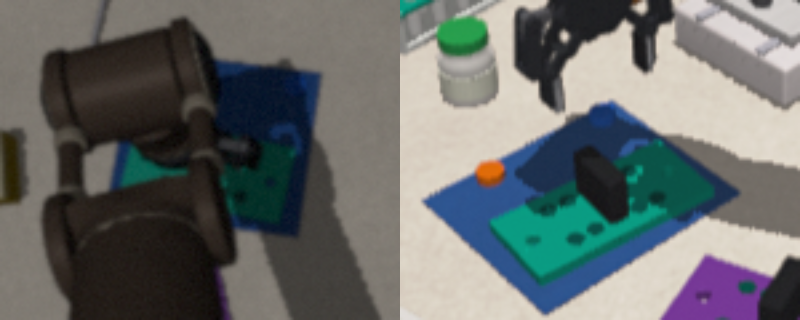

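Side view: the open fingers straddle the handle's y range about 70 mm above it. I'll let the arm settle, then check it before descending.

```bash
python3 -c "
from h import *
plan([.5085,.186,.035],-12.1)"
```

```text
t 2.28 pos [0.511  0.1787 0.1401] x-yaw -12.09 down err [ 1.2e-03 -3.0e-04 -1.0e+00] F [-0.3 -0.5 -0. ] T [-0.04 -0.02 -0.05] op 0.0854 gf 0.0 q [ 0.26  0.27  1.91 -0.    0.96  2.04]
turn [ 0.     -0.0004  0.0001] shift [-0.0204 -0.0333  0.5255]
```

Call:
step_arm(
  motion=[
    [0, 0, 0, -0.02, -0.033, 0.1, 1],
    [0, 0, 0, -0.02, -0.033, 0.2, 1],
    [0, 0, 0, -0.02, -0.033, 0.3, 1],
    [0, 0, 0, -0.02, -0.033, 0.37, 1],
    [0, 0, 0, -0.02, -0.033, 0.42, 1],
    [0, 0, 0, -0.02, -0.033, 0.46, 1],
    [0, 0, 0, -0.02, -0.033, 0.49, 1],
    [0, 0, 0, -0.02, -0.033, 0.51, 1],
    [0, 0, 0, -0.02, -0.033, 0.525, 1],
    [0, 0, 0, -0.02, -0.033, 0.525, 1],
    [0, 0, 0, -0.02, -0.033, 0.525, 1],
  ],
)

```text
time_s: 3.2
eef_pos: [0.5079, 0.1869, 0.0346]
tool_rot: [-3.124, 0.33, -0.001]
force: [0.2, 0.2, 0.1]
opening: 0.0854
grasp_force: 0.0
```

```bash
python3 -c "
from h import *
plan([.5085,.186,.035],-12.1)
p,d=imaging.get_image('side')
c=proj('side',[.5085,.186,.045]);u,v=int(c[0]),int(c[1]);q=p[v-45:v+45,u-60:u+60,::-1]
cv2.imwrite('pics/b.png',cv2.resize(q,(640,480)))
"
```

```text
t 3.2 pos [0.5079 0.1869 0.0346] x-yaw -12.05 down err [ 6.e-04  2.e-04 -1.e+00] F [0.2 0.2 0.1] T [-0.06  0.    0.05] op 0.0854 gf 0.0 q [ 0.27  0.44  1.95 -0.    0.76  2.05]
turn [-0.0001 -0.0002  0.0003] shift [ 0.0041  0.0039 -0.0019]
```

View pics/b.png

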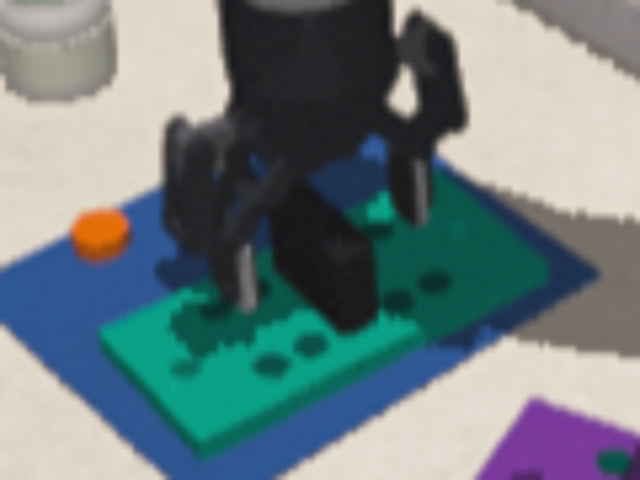

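The jaws straddle the handle on both sides (pads at about (245,285) and (420,200) in the crop, handle between them), so I'm closing.

Call:
step_arm(
  motion=[
    [0, 0, 0, 0, 0, 0, 0.5],
    [0, 0, 0, 0, 0, 0, 0.35],
    [0, 0, 0, 0, 0, 0, 0.3],
    [0, 0, 0, 0, 0, 0, 0.25],
    [0, 0, 0, 0, 0, 0, 0.2],
    [0, 0, 0, 0, 0, 0, 0.1],
    [0, 0, 0, 0, 0, 0, 0],
    [0, 0, 0, 0, 0, 0, 0],
    [0, 0, 0, 0, 0, 0, 0],
    [0, 0, 0, 0, 0, 0, 0],
  ],
  grip_force=60,
)

```text
time_s: 4.08
eef_pos: [0.5079, 0.1871, 0.0346]
tool_rot: [-3.124, 0.33, -0.001]
force: [0.5, 0.7, 2.3]
opening: 0.0216
grasp_force: 59.5
```

```bash
python3 -c "
from h import *
plan([.5085,.186,.035],-12.1)"
```

```text
t 4.08 pos [0.5079 0.1871 0.0346] x-yaw -12.06 down err [ 8.e-04  4.e-04 -1.e+00] F [0.5 0.7 2.3] T [0.18 0.03 0.01] op 0.0216 gf 59.5 q [0.27 0.44 1.95 0.   0.76 2.05]
turn [-0.0002 -0.0002  0.0002] shift [ 0.0039  0.0046 -0.0022]
```

Call:
step_arm(
  motion=[
    [0, 0, 0, 0, 0, -0.02, 0],
    [0, 0, 0, 0, 0, -0.05, 0],
    [0, 0, 0, 0, 0, -0.1, 0],
    [0, 0, 0, 0, 0, -0.18, 0],
    [0, 0, 0, 0, 0, -0.28, 0],
    [0, 0, 0, 0, 0, -0.38, 0],
    [0, 0, 0, 0, 0, -0.48, 0],
    [0, 0, 0, 0, 0, -0.58, 0],
    [0, 0, 0, 0, 0, -0.68, 0],
    [0, 0, 0, 0, 0, -0.78, 0],
    [0, 0, 0, 0, 0, -0.86, 0],
    [0, 0, 0, 0, 0, -0.92, 0],
    [0, 0, 0, 0, 0, -0.96, 0],
    [0, 0, 0, 0, 0, -0.98, 0],
    [0, 0, 0, 0, 0, -1, 0],
    [0, 0, 0, 0, 0, -1, 0],
    [0, 0, 0, 0, 0, -1, 0],
  ],
)

```text
time_s: 5.5
eef_pos: [0.507, 0.1866, 0.2334]
tool_rot: [3.124, -0.33, -0.002]
force: [0.7, 0.4, -3.8]
opening: 0.0213
grasp_force: 58.8
```

```bash
cat > pins.py <<'E'
from h import *
import sys
k=sys.argv[1]
# tip triangulation: for each camera, the line of the pin's silhouette centre; intersect at fixed height by vertical planes
L={}
for n in("top","side"):
    D=np.load(f"pics/{n}{k}.npz");p,d=D["p"],D["d"];X=cloud(n,d);c,f,R,t=cal(n);o=-R.T@t
    for nm,g in(("A",(.553,-.104)),("B",(.538,-.252))):
        m=(d>0)&(np.hypot(X[...,0]-g[0],X[...,1]-g[1])<.02)&(X[...,2]>.142)&(X[...,2]<.2)
        v,u=np.nonzero(m)
        r=np.stack([(u-c["cx"])/f,(v-c["cy"])/f,np.ones(len(u))],-1)@R
        ang=np.arctan2(r[:,1],r[:,0]); a=(ang.min()+ang.max())/2
        L[nm,n]=(o[:2],a); print(n,nm,len(u),"mean",X[m].mean(0).round(4),"ztop",X[m][:,2].max().round(4),"azim spread mm",((ang.max()-ang.min())*np.hypot(*(g-o[:2]))*1000).round(1), "mean-mid mm",((ang.mean()-a)*np.hypot(*(g-o[:2]))*1000).round(1))
for nm in "AB":
    (o1,a1),(o2,a2)=L[nm,"top"],L[nm,"side"]
    for w in(1,):
        n1=np.array([-np.sin(a1),np.cos(a1)]);n2=np.array([-np.sin(a2),np.cos(a2)])
        L[nm]=np.linalg.solve([n1,n2],[n1@o1,n2@o2]); print(nm,L[nm].round(4))
A,B=L["A"],L["B"]; print("mid",(A+B)/2,"dist",np.linalg.norm(A-B),"yaw",np.degrees(np.arctan2(*(A-B)[::-1]))-90)
E
python3 pins.py 0; python3 -c "
from h import *
plan([.545,-.178,.235],-5.5)"
```

```text
top A 16 mean [ 0.5521 -0.1051  0.164 ] ztop 0.1764 azim spread mm 8.6 mean-mid mm -0.0
top B 19 mean [ 0.5375 -0.2533  0.1611] ztop 0.173 azim spread mm 9.2 mean-mid mm -0.0
side A 42 mean [ 0.5521 -0.1016  0.1593] ztop 0.1778 azim spread mm 8.3 mean-mid mm 0.1
side B 35 mean [ 0.537  -0.2506  0.1608] ztop 0.177 azim spread mm 9.3 mean-mid mm 0.2
A [ 0.5564 -0.1071]
B [ 0.5432 -0.2604]
mid [ 0.54980857 -0.1837602 ] dist 0.15384446799611268 yaw -4.8961093413209795
t 5.5 pos [0.507  0.1866 0.2334] x-yaw -12.05 down err [-1.5e-03 -5.0e-04 -1.0e+00] F [ 0.7  0.4 -3.8] T [-0.    0.04 -0.03] op 0.0213 gf 58.8 q [ 0.27  0.15  1.84 -0.    1.15  2.05]
turn [ 0.0002  0.0005 -0.0364] shift [ 0.5666  1.7432 -0.0072]
```

Call:
step_arm(
  motion=[
    [0, 0, -0.002, 0.01, 0.02, -0.02, 0],
    [0, 0, -0.004, 0.03, 0.07, -0.04, 0],
    [0, 0, -0.008, 0.05, 0.14, -0.05, 0],
    [0, 0, -0.012, 0.08, 0.23, -0.05, 0],
    [0, 0, -0.016, 0.11, 0.33, -0.05, 0],
    [0, 0, -0.02, 0.14, 0.43, -0.05, 0],
    [0, 0, -0.024, 0.17, 0.53, -0.05, 0],
    [0, 0, -0.028, 0.2, 0.63, -0.05, 0],
    [0, 0, -0.032, 0.23, 0.72, -0.05, 0],
    [0, 0, -0.034, 0.26, 0.8, -0.05, 0],
    [0, 0, -0.036, 0.28, 0.86, -0.05, 0],
    [0, 0, -0.036, 0.3, 0.9, -0.05, 0],
    [0, 0, -0.036, 0.3, 0.91, -0.05, 0],
    [0, 0, -0.036, 0.3, 0.91, -0.05, 0],
  ],
)

```text
time_s: 6.67
eef_pos: [0.528, -0.0041, 0.2439]
tool_rot: [-3.137, 0.155, 0.002]
force: [0.3, 0.4, -3.4]
opening: 0.0211
grasp_force: 59.0
```

Run:
```python
from h import *
for n in("top","side"):
    D=np.load(f"pics/{n}0.npz");p,d=D["p"],D["d"];X=cloud(n,d)
    for nm,g in(("A",(.553,-.104)),("B",(.538,-.252))):
        m=(d>0)&(np.hypot(X[...,0]-g[0],X[...,1]-g[1])<.02)&(X[...,2]>.142)&(X[...,2]<.2)
        v,u=np.nonzero(m); a=proj(n,[*g,.142]);b=proj(n,[*g,.174]); e=np.subtract(b,a);e/=np.linalg.norm(e)
        s=(u-a[0])*e[0]+(v-a[1])*e[1]; w=(u-a[0])*-e[1]+(v-a[1])*e[0]
        q=np.array(a)+e*(s.max()+.3)+np.array([-e[1],e[0]])*w.mean()
        print(n,nm,"tip px",q.round(1),"world",ray(n,*q,.174).round(4),"len px",np.ptp(s).round(1),"expect",np.linalg.norm(np.subtract(b,a)).round(1))
plan([.547,-.18,.24],-5.6)
p,d=imaging.get_image('side'); np.savez('pics/side2.npz',p=p,d=d)
cv2.imwrite('pics/c.png',cv2.resize(p[100:310,180:460,::-1],(800,600)))
```

```text
top A tip px [320.7 194. ] world [ 0.5571 -0.1074  0.174 ] len px 5.0 expect 2.6
top B tip px [375.6 200.1] world [ 0.5398 -0.2561  0.174 ] len px 5.0 expect 3.5
side A tip px [300.5 170.7] world [ 0.5567 -0.1074  0.174 ] len px 11.0 expect 10.1
side B tip px [336.6 152.7] world [ 0.5414 -0.2572  0.174 ] len px 10.0 expect 9.8
t 6.67 pos [ 0.528  -0.0041  0.2439] x-yaw -5.64 down err [-9.e-04  4.e-04 -1.e+00] F [ 0.3  0.4 -3.4] T [ 0.04 -0.01  0.01] op 0.0211 gf 59.0 q [-0.09  0.12  1.86  0.    1.17  1.58]
turn [-0.0001  0.0003 -0.0002] shift [0.1812 0.8658 0.0192]
```

View pics/c.png

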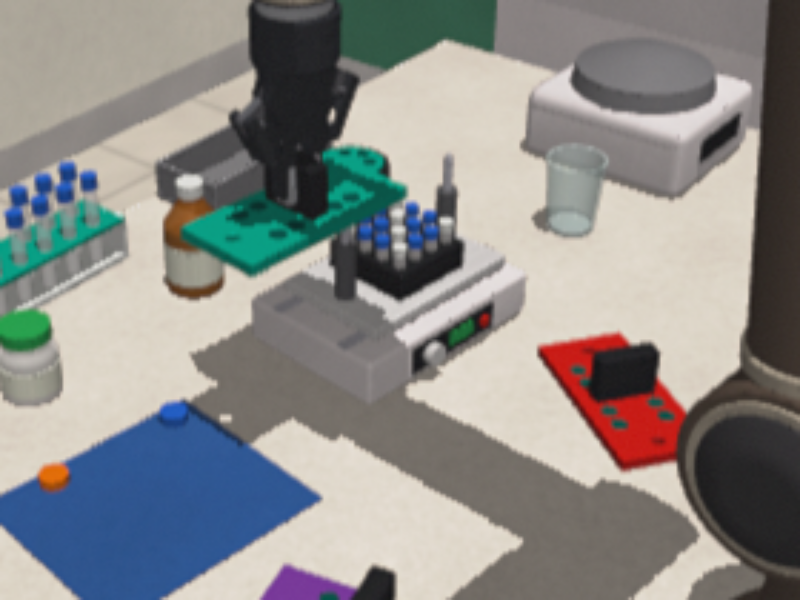

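Side view: the plate is held level left of the shaker, with no tilt visible. Its left corner is at crop (185,228), and pin B is visible at (447,160). The tip triangulations agree between views. Next I'll check the plate's offset in the hand from its corners.

Run:
```python
from h import *
D=np.load("pics/side2.npz");p,d=D["p"],D["d"];X=cloud("side",d);hsv=cv2.cvtColor(p,cv2.COLOR_RGB2HSV)
m=big((d>0)&(hsv[...,0]>70)&(hsv[...,0]<95)&(hsv[...,1]>100)&(X[...,2]>.17)&(X[...,1]>-.13))
v,u=np.nonzero(m)
tc=np.array([.528,-.0041,.2439]);y=np.radians(-5.64);R=np.array([[np.cos(y),-np.sin(y)],[np.sin(y),np.cos(y)]])
q=X[m]; top=np.percentile(q[:,2],60); print("teal z pct",np.percentile(q[:,2],[5,30,50,70,95]).round(4))
print("left px",u.min(),v[u==u.min()].mean(),"right px",u.max(),v[u==u.max()].mean(),"bottom",u[v==v.max()].mean(),v.max(),"top",u[v==v.min()].mean(),v.min())
for sx in(-1,1):
  for sy in(-1,1):
    for z in(-.019,-.031):
        w=tc[:2]+R@[sx*.045,sy*.095]; print(sx,sy,z,np.round(proj("side",[*w,tc[2]+z]),1))
# level: plane fit of top face points
t=q[(q[:,2]>tc[2]-.026)]; A=np.c_[t[:,:2]-tc[:2],np.ones(len(t))]; print("plane",np.linalg.lstsq(A,t[:,2],rcond=None)[0])
```

```text
teal z pct [0.2186 0.2256 0.2265 0.2272 0.2288]
left px 244 181.0 right px 321 166.5 bottom 267.5 195 top 297.0 154
-1 -1 -0.019 [322.7 165.1]
-1 -1 -0.031 [322.6 169.2]
-1 1 -0.019 [268.3 192.9]
-1 1 -0.031 [268.4 197.3]
1 -1 -0.019 [297.6 153.9]
1 -1 -0.031 [297.6 157.9]
1 1 -0.019 [243.4 179.4]
1 1 -0.031 [243.7 183.7]
plane [ 0.0144436  -0.00824646  0.22645004]
```

Call:
step_arm(
  motion=[
    [0, 0, 0, 0.01, 0.02, 0, 0],
    [0, 0, 0, 0.02, 0.07, 0, 0],
    [0, 0, 0, 0.04, 0.14, 0, 0],
    [0, 0, 0.003, 0.06, 0.23, 0, 0],
    [0, 0, 0.003, 0.08, 0.33, 0, 0],
    [0, 0, 0.003, 0.1, 0.43, 0, 0],
    [0, 0, 0.003, 0.12, 0.53, 0, 0],
    [0, 0, 0.003, 0.14, 0.63, 0, 0],
    [0, 0, 0.003, 0.16, 0.71, 0, 0],
    [0, 0, 0.003, 0.175, 0.78, 0.01, 0],
    [0, 0, 0.003, 0.185, 0.83, 0.02, 0],
    [0, 0, 0.003, 0.19, 0.86, 0.02, 0],
    [0, 0, 0.003, 0.19, 0.874, 0.02, 0],
    [0, 0, 0.003, 0.19, 0.874, 0.02, 0],
    [0, 0, 0.003, 0.19, 0.874, 0.02, 0],
  ],
)

```text
time_s: 7.97
eef_pos: [0.5489, -0.1808, 0.2402]
tool_rot: [-3.136, 0.167, 0.001]
force: [0.3, 0.0, -4.0]
opening: 0.0218
grasp_force: 59.1
```

Run:
```python
from h import *
plan([.5486,-.1818,.209],-6.2)
a=[]
for i in range(2): p,d=imaging.get_image('side')
plan([.5486,-.1818,.209],-6.2)
cv2.imwrite('pics/d.png',cv2.resize(p[100:250,240:440,::-1],(800,600)))
```

```text
t 7.97 pos [ 0.5489 -0.1808  0.2402] x-yaw -6.1 down err [-3.e-04  7.e-04 -1.e+00] F [ 0.3  0.  -4. ] T [ 0.02  0.02 -0.06] op 0.0218 gf 59.1 q [-0.39  0.22  1.75  0.    1.18  1.28]
turn [-0.0002  0.0001  0.0006] shift [-0.0009  0.0054  0.1559]
t 8.07 pos [ 0.549  -0.1806  0.2403] x-yaw -6.06 down err [-1.e-04  4.e-04 -1.e+00] F [-0.8 -0.2 -3.4] T [-0.04 -0.03 -0.02] op 0.0212 gf 59.1 q [-0.39  0.22  1.75  0.    1.18  1.28]
turn [-0.0001  0.      0.0008] shift [-0.0012  0.0063  0.1566]
```

View pics/d.png

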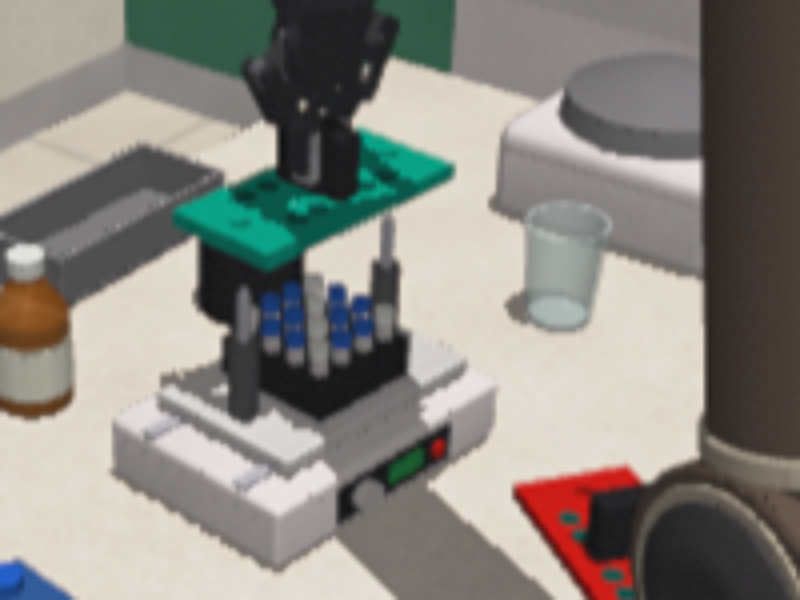

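Side view: plate above the shaker, pin tips visible at crop (243,290) and (387,222), plate's near hole at about (240,222). A quick same-camera check of hole against tip:

Run:
```python
from h import *
p,d=imaging.get_image('side'); X=cloud("side",d); np.savez('pics/side3.npz',p=p,d=d)
s=robot.read_state();tc=np.array(s["eef_pos"]);y=np.radians(-6.06);R=np.array([[np.cos(y),-np.sin(y)],[np.sin(y),np.cos(y)]])
hsv=cv2.cvtColor(p,cv2.COLOR_RGB2HSV)
for nm,sy in("A",1),("B",-1):
    h=tc[:2]+R@[0,sy*.075]; print(nm,"hole pred",h.round(4),np.round(proj("side",[*h,tc[2]-.019]),1))
    m=(d>0)&(np.hypot(X[...,0]-h[0],X[...,1]-h[1])<.025)&(X[...,2]>.142)&(X[...,2]<.185)
    v,u=np.nonzero(m); k=v.min(); print(" pin top row",k,u[v==k].mean(),"next",u[v<=k+4].mean(),"ztop",X[m][:,2].max(),ray("side",u[v<=k+4].mean(),k-.3,.174).round(4))
u,v=np.round(proj("side",[*(tc[:2]+R@[0,.075]),tc[2]-.019])).astype(int)
w=hsv[v-4:v+5,u-6:u+7,2].astype(int); print(u,v);print(w)
teal=big((d>0)&(hsv[...,0]>70)&(hsv[...,0]<95)&(hsv[...,1]>100)&(X[...,2]>.17)&(X[...,0]<.7))
v,u=np.nonzero(teal); print("left",u.min(),v[u==u.min()].mean(),"right",u.max(),v[u==u.max()].mean(),"bottom",u[v==v.max()].mean(),v.max(),"top",u[v==v.min()].mean(),v.min())
for sx,sy,z in((1,1,-.019),(-1,-1,-.019),(-1,1,-.031),(1,-1,-.019)): print(np.round(proj("side",[*(tc[:2]+R@[sx*.045,sy*.095]),tc[2]+z]),1))
```

```text
A hole pred [ 0.5569 -0.106 ] [300.2 155.4]
 pin top row 171 300.5 next 300.5 ztop 0.17634087795602774 [ 0.5567 -0.1074  0.174 ]
B hole pred [ 0.5411 -0.2552] [337.1 138.1]
 pin top row 153 336.5 next 336.5 ztop 0.17465286039942673 [ 0.5417 -0.2569  0.174 ]
300 155
[[163 164 160 163 161 143 136  96  92  91  93  88  86]
 [162 163 163 164 164 164 163 141 139 140 137  92  85]
 [163 162 163 162 164 164 163 162 163 165 161  99  83]
 [163 162 163 159 161 165 157 151 157 164 164 138  96]
 [164 164 162 146 134 139 130 120 136 162 165 162 141]
 [162 163 162 151 134 135 127 130 148 163 163 163 162]
 [146 162 163 162 156 157 153 155 163 163 163 163 164]
 [112 129 144 153 162 164 164 163 162 163 163 162 163]
 [ 94  96 110 118 135 154 162 163 165 164 163 163 163]]
left 283 153.5 right 352 142.0 bottom 306.5 166 top 330.0 132
[283.2 152.5]
[353.9 140.7]
[307.1 167.6]
[329.9 131.4]
```

Call:
step_arm(
  motion=[
    [0, 0, 0, 0, 0.007, 0.02, 0],
    [0, 0, 0, 0, 0.007, 0.05, 0],
    [0, 0, 0, 0, 0.007, 0.08, 0],
    [0, 0, 0, 0, 0.007, 0.11, 0],
    [0, 0, 0, 0, 0.007, 0.13, 0],
    [0, 0, 0, 0, 0.007, 0.14, 0],
    [0, 0, 0, 0, 0.007, 0.15, 0],
    [0, 0, 0, 0, 0.007, 0.15, 0],
    [0, 0, 0, 0, 0.007, 0.15, 0],
  ],
)

```text
time_s: 8.87
eef_pos: [0.549, -0.1828, 0.2103]
tool_rot: [3.137, -0.168, 0.0]
force: [-0.2, 0.5, -4.1]
opening: 0.0211
grasp_force: 59.1
```

```bash
python3 -c "
from h import *
plan([.549,-.182,.2],-6.06)"
```

```text
t 8.87 pos [ 0.549  -0.1828  0.2103] x-yaw -6.12 down err [ 1.e-04 -0.e+00 -1.e+00] F [-0.2  0.5 -4.1] T [ 0.01 -0.01  0.03] op 0.0211 gf 59.1 q [-0.4   0.25  1.77  0.    1.12  1.28]
turn [ 0.     -0.     -0.0003] shift [-0.0002 -0.0041  0.0516]
```

Call:
step_arm(
  motion=[
    [0, 0, 0, 0, -0.003, 0.01, 0],
    [0, 0, 0, 0, -0.003, 0.02, 0],
    [0, 0, 0, 0, -0.003, 0.03, 0],
    [0, 0, 0, 0, -0.003, 0.04, 0],
    [0, 0, 0, 0, -0.003, 0.045, 0],
    [0, 0, 0, 0, -0.003, 0.045, 0],
  ],
)

```text
time_s: 9.37
eef_pos: [0.5494, -0.1823, 0.2038]
tool_rot: [3.137, -0.167, 0.002]
force: [-3.5, 1.7, 7.3]
opening: 0.0216
grasp_force: 60.9
```

```bash
python3 -c "
from h import *
plan([.549,-.182,.2],-6.06)"
```

```text
t 9.37 pos [ 0.5494 -0.1823  0.2038] x-yaw -6.11 down err [ 1.e-03 -3.e-04 -1.e+00] F [-3.5  1.7  7.3] T [0.39 0.69 0.04] op 0.0216 gf 60.9 q [-0.4   0.26  1.78  0.    1.11  1.28]
turn [ 0.0001 -0.0003 -0.0003] shift [-0.0023 -0.0013  0.0191]
```

Light contact right at the tips (about 11 N), with the lateral force pointing -x/+y, so the plate must go that way. I'll back off, shift and try again.

Call:
step_arm(
  motion=[
    [0, 0, 0, 0, 0, -0.02, 0],
    [0, 0, 0, -0.006, -0.002, -0.02, 0],
    [0, 0, 0, -0.012, -0.004, -0.02, 0],
    [0, 0, 0, -0.012, -0.004, -0.015, 0],
    [0, 0, 0, -0.012, -0.004, -0.01, 0],
    [0, 0, 0, -0.012, -0.004, -0.005, 0],
    [0, 0, 0, -0.012, -0.004, 0, 0],
    [0, 0, 0, -0.012, -0.004, 0, 0],
  ],
)

```text
time_s: 10.03
eef_pos: [0.5463, -0.181, 0.2006]
tool_rot: [-3.137, 0.168, 0.002]
force: [-0.3, 1.0, -3.8]
opening: 0.0215
grasp_force: 59.1
```

```bash
python3 -c "
from h import *
plan([.549,-.182,.2],-6.06)"
```

```text
t 10.03 pos [ 0.5463 -0.181   0.2006] x-yaw -6.11 down err [-1.e-03  4.e-04 -1.e+00] F [-0.3  1.  -3.8] T [-0.02  0.07  0.02] op 0.0215 gf 59.1 q [-0.4   0.25  1.79  0.    1.1   1.28]
turn [-0.0001  0.0003 -0.0003] shift [0.0139 0.0037 0.0031]
```

Call:
step_arm(
  motion=[
    [0, 0, 0, 0, 0, 0.005, 0],
    [0, 0, 0, 0, 0, 0.01, 0],
    [0, 0, 0, 0, 0, 0.015, 0],
    [0, 0, 0, 0, 0, 0.015, 0],
  ],
)

```text
time_s: 10.37
eef_pos: [0.5462, -0.1806, 0.1983]
tool_rot: [-3.136, 0.167, 0.002]
force: [-2.5, 1.5, -0.6]
opening: 0.0212
grasp_force: 59.6
```

```bash
python3 -c "
from h import *
plan([.549,-.182,.2],-6.06)"
```

```text
t 10.37 pos [ 0.5462 -0.1806  0.1983] x-yaw -6.11 down err [-0.0011  0.001  -1.    ] F [-2.5  1.5 -0.6] T [0.41 0.39 0.08] op 0.0212 gf 59.6 q [-0.4   0.26  1.79  0.    1.1   1.28]
turn [-0.0003  0.0004 -0.0003] shift [ 0.0145  0.0052 -0.0085]
```

Call:
step_arm(
  motion=[
    [0, 0, 0, -0.006, -0.003, 0, 0],
    [0, 0, 0, -0.006, -0.003, 0.003, 0],
    [0, 0, 0, -0.006, -0.003, 0.006, 0],
    [0, 0, 0, -0.006, -0.003, 0.01, 0],
    [0, 0, 0, -0.006, -0.003, 0.01, 0],
  ],
)

```text
time_s: 10.78
eef_pos: [0.5453, -0.1803, 0.1958]
tool_rot: [-3.137, 0.168, 0.001]
force: [-1.3, 0.6, -2.9]
opening: 0.0211
grasp_force: 59.2
```

```bash
python3 -c "
from h import *
plan([.549,-.182,.2],-6.06)"
```

```text
t 10.78 pos [ 0.5453 -0.1803  0.1958] x-yaw -6.12 down err [-5.e-04  3.e-04 -1.e+00] F [-1.3  0.6 -2.9] T [0.21 0.13 0.05] op 0.0211 gf 59.2 q [-0.4   0.26  1.79  0.    1.09  1.28]
turn [-0.0001  0.0002 -0.0003] shift [ 0.0193  0.0067 -0.0208]
```

Call:
step_arm(
  motion=[
    [0, 0, 0, -0.002, -0.002, 0.005, 0],
    [0, 0, 0, -0.002, -0.002, 0.01, 0],
    [0, 0, 0, -0.002, -0.002, 0.015, 0],
    [0, 0, 0, -0.002, -0.002, 0.02, 0],
    [0, 0, 0, -0.002, -0.002, 0.025, 0],
    [0, 0, 0, -0.002, -0.002, 0.03, 0],
    [0, 0, 0, -0.002, -0.002, 0.03, 0],
  ],
)

```text
time_s: 11.37
eef_pos: [0.5451, -0.18, 0.19]
tool_rot: [3.137, -0.168, -0.0]
force: [0.5, -0.2, -3.0]
opening: 0.021
grasp_force: 59.1
```

```bash
python3 -c "
from h import *
plan([.549,-.182,.2],-6.06)"
```

```text
t 11.37 pos [ 0.5451 -0.18    0.19  ] x-yaw -6.12 down err [-1.e-04 -1.e-04 -1.e+00] F [ 0.5 -0.2 -3. ] T [-0.    0.01  0.  ] op 0.021 gf 59.1 q [-0.39  0.26  1.8  -0.    1.08  1.28]
turn [ 0.      0.     -0.0003] shift [ 0.0205  0.0078 -0.0501]
```

Call:
step_arm(
  motion=[
    [0, 0, 0, 0, 0, 0.008, 0],
    [0, 0, 0, 0, 0, 0.016, 0],
    [0, 0, 0, 0, 0, 0.024, 0],
    [0, 0, 0, 0, 0, 0.032, 0],
    [0, 0, 0, 0, 0, 0.04, 0],
    [0, 0, 0, 0, 0, 0.048, 0],
    [0, 0, 0, 0, 0, 0.05, 0],
    [0, 0, 0, 0, 0, 0.05, 0],
  ],
)

```text
time_s: 12.03
eef_pos: [0.545, -0.1799, 0.18]
tool_rot: [-3.137, 0.168, 0.001]
force: [-0.5, 1.4, -3.9]
opening: 0.0214
grasp_force: 59.1
```

```bash
python3 -c "
from h import *
plan([.549,-.182,.2],-6.06)"
```

```text
t 12.03 pos [ 0.545  -0.1799  0.18  ] x-yaw -6.12 down err [-4.e-04  2.e-04 -1.e+00] F [-0.5  1.4 -3.9] T [0.04 0.05 0.  ] op 0.0214 gf 59.1 q [-0.39  0.27  1.81  0.    1.06  1.28]
turn [-0.      0.0001 -0.0003] shift [ 0.021   0.0084 -0.1   ]
```

Free of contact. Next, down to just above the collars (home TCP is about 0.1636).

Call:
step_arm(
  motion=[
    [0, 0, 0, 0, -0.001, 0.008, 0],
    [0, 0, 0, 0, -0.001, 0.016, 0],
    [0, 0, 0, 0, -0.001, 0.024, 0],
    [0, 0, 0, 0, -0.001, 0.032, 0],
    [0, 0, 0, 0, -0.001, 0.04, 0],
    [0, 0, 0, 0, -0.001, 0.048, 0],
    [0, 0, 0, 0, -0.001, 0.056, 0],
    [0, 0, 0, 0, -0.001, 0.064, 0],
    [0, 0, 0, 0, -0.001, 0.07, 0],
    [0, 0, 0, 0, -0.001, 0.07, 0],
  ],
)

```text
time_s: 12.87
eef_pos: [0.5449, -0.1797, 0.1659]
tool_rot: [-3.137, 0.168, 0.001]
force: [-0.2, 0.2, -4.2]
opening: 0.0212
grasp_force: 59.1
```

```bash
python3 -c "
from h import *
plan([.549,-.182,.2],-6.06)"
```

```text
t 12.87 pos [ 0.5449 -0.1797  0.1659] x-yaw -6.11 down err [-6.e-04  3.e-04 -1.e+00] F [-0.2  0.2 -4.2] T [ 0.   -0.04  0.02] op 0.0212 gf 59.1 q [-0.39  0.29  1.82  0.    1.03  1.28]
turn [-0.0001  0.0002 -0.0003] shift [ 0.0214  0.0095 -0.1706]
```

Call:
step_arm(
  motion=[
    [0, 0, 0, 0, 0, 0.004, 0],
    [0, 0, 0, 0, 0, 0.008, 0],
    [0, 0, 0, 0, 0, 0.011, 0],
    [0, 0, 0, 0, 0, 0.014, 0],
    [0, 0, 0, 0, 0, 0.014, 0],
    [0, 0, 0, 0, 0, 0.014, 0],
  ],
)

```text
time_s: 13.37
eef_pos: [0.5453, -0.1798, 0.1636]
tool_rot: [3.137, -0.167, 0.0]
force: [0.0, -1.0, -2.7]
opening: 0.0211
grasp_force: 59.2
```

```bash
python3 -c "
from h import *
plan([.549,-.182,.2],-6.06)"
```

```text
t 13.37 pos [ 0.5453 -0.1798  0.1636] x-yaw -6.11 down err [ 2.e-04 -1.e-04 -1.e+00] F [ 0.  -1.  -2.7] T [0.06 0.07 0.05] op 0.0211 gf 59.2 q [-0.39  0.29  1.82  0.    1.03  1.28]
turn [ 0.     -0.0001 -0.0003] shift [ 0.0199  0.0091 -0.1819]
```

Call:
step_arm(
  motion=[
    [0, 0, 0, 0, 0, 0.002, 0],
    [0, 0, 0, 0, 0, 0.004, 0],
    [0, 0, 0, 0, 0, 0.005, 0],
    [0, 0, 0, 0, 0, 0.005, 0],
  ],
)

```text
time_s: 13.7
eef_pos: [0.5453, -0.1798, 0.1635]
tool_rot: [3.137, -0.167, 0.0]
force: [-3.7, 1.2, 4.7]
opening: 0.0213
grasp_force: 60.2
```

```bash
python3 -c "
from h import *
plan([.549,-.182,.2],-6.06)
p,d=imaging.get_image('side')
cv2.imwrite('pics/e.png',cv2.resize(p[120:240,250:410,::-1],(800,600)))"
```

```text
t 13.7 pos [ 0.5453 -0.1798  0.1635] x-yaw -6.11 down err [ 1.e-04 -1.e-04 -1.e+00] F [-3.7  1.2  4.7] T [ 0.25  0.62 -0.  ] op 0.0213 gf 60.2 q [-0.39  0.3   1.82 -0.    1.03  1.28]
turn [ 0.     -0.0001 -0.0003] shift [ 0.0197  0.009  -0.1823]
```

View pics/e.png

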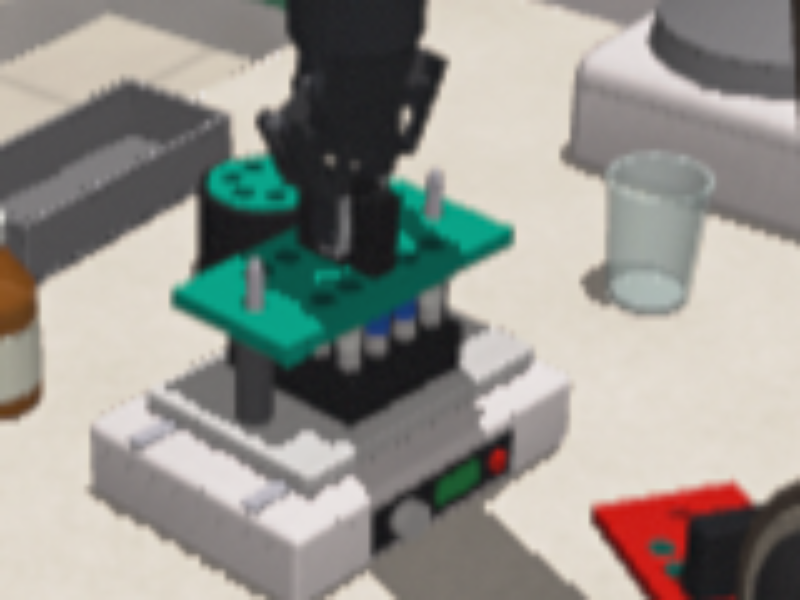

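Both pins stand proud through the plate's holes (crop (255,285) and (433,195)), and the plate sits level on the collars. TCP stopped at 0.1635 against 0.1636 predicted, with the force rising, so I'm releasing.

Call:
step_arm(
  motion=[
    [0, 0, 0, 0, 0, -0.003, 0.26],
    [0, 0, 0, 0, 0, -0.003, 0.3],
    [0, 0, 0, 0, 0, -0.003, 0.4],
    [0, 0, 0, 0, 0, -0.003, 0.5],
    [0, 0, 0, 0, 0, -0.003, 0.6],
    [0, 0, 0, 0, 0, -0.003, 0.6],
    [0, 0, 0, 0, 0, -0.003, 0.6],
    [0, 0, 0, 0, 0, -0.003, 0.6],
  ],
  grip_force=20,
)

```text
time_s: 14.42
eef_pos: [0.5452, -0.1798, 0.163]
tool_rot: [-3.137, 0.168, 0.0]
force: [-0.4, -0.2, -0.0]
opening: 0.0506
grasp_force: 0.0
```

```bash
python3 -c "
from h import *
plan([.549,-.182,.2],-6.06)"
```

```text
t 14.42 pos [ 0.5452 -0.1798  0.163 ] x-yaw -6.12 down err [-0.  0. -1.] F [-0.4 -0.2 -0. ] T [-0.02 -0.05 -0.  ] op 0.0506 gf 0.0 q [-0.39  0.3   1.82  0.    1.03  1.28]
turn [-0.      0.     -0.0003] shift [ 0.0202  0.0091 -0.185 ]
```

Released cleanly, so I'm retreating straight up.

Call:
step_arm(
  motion=[
    [0, 0, 0, 0, 0, -0.03, 0.6],
    [0, 0, 0, 0, 0, -0.08, 0.6],
    [0, 0, 0, 0, 0, -0.15, 0.6],
    [0, 0, 0, 0, 0, -0.25, 0.6],
    [0, 0, 0, 0, 0, -0.37, 0.6],
    [0, 0, 0, 0, 0, -0.5, 0.6],
    [0, 0, 0, 0, 0, -0.6, 0.6],
    [0, 0, 0, 0, 0, -0.65, 0.6],
    [0, 0, 0, 0, 0, -0.65, 0.6],
    [0, 0, 0, 0, 0, -0.65, 0.6],
  ],
)

```text
time_s: 15.25
eef_pos: [0.5453, -0.1798, 0.2936]
tool_rot: [3.137, -0.168, 0.002]
force: [0.2, 0.1, -0.3]
opening: 0.0517
grasp_force: 0.0
```

```bash
python3 -c "
from h import *
plan([.549,-.182,.2],-6.06)
p,d=imaging.get_image('side'); X=cloud('side',d); hsv=cv2.cvtColor(p,cv2.COLOR_RGB2HSV)
m=(d>0)&(hsv[...,0]>70)&(hsv[...,0]<95)&(hsv[...,1]>100)&(X[...,2]>.138)&(X[...,2]<.16)&(np.hypot(X[...,0]-.545,X[...,1]+.18)<.12)
q=X[m]; print(m.sum(),np.median(q[:,2])); print(np.linalg.lstsq(np.c_[q[:,:2]-[.545,-.18],np.ones(len(q))],q[:,2],rcond=None)[0])
cv2.imwrite('pics/f.png',cv2.resize(p[90:300,160:440,::-1],(800,600)))"
```

```text
t 15.25 pos [ 0.5453 -0.1798  0.2936] x-yaw -6.12 down err [ 1.1e-03 -4.0e-04 -1.0e+00] F [ 0.2  0.1 -0.3] T [-0.01 -0.02  0.  ] op 0.0517 gf 0.0 q [-0.39  0.16  1.7   0.    1.28  1.28]
turn [ 0.0001 -0.0004 -0.0003] shift [0.0192 0.0089 0.468 ]
886 0.14628932497683056
[ 0.02155829 -0.00823956  0.14615924]
```

View pics/f.png

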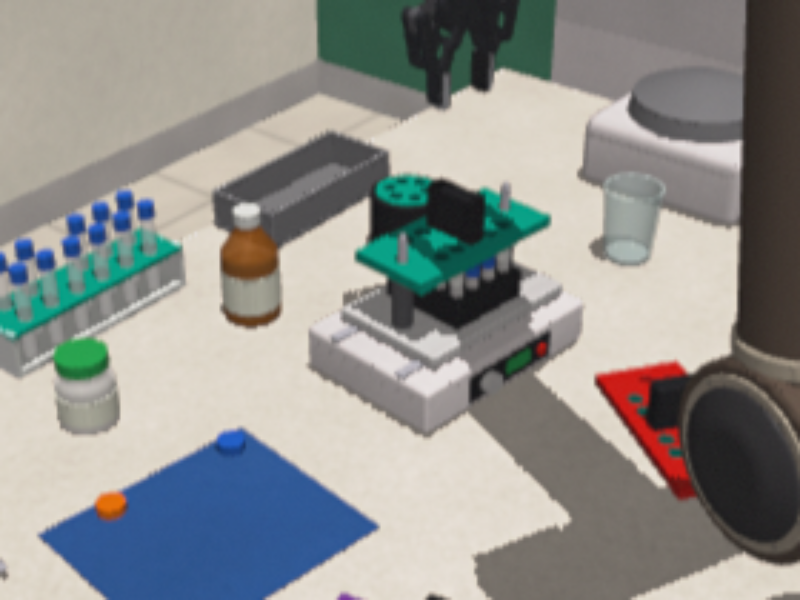

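The plate is seated level on the collars with both pins through it (plate top about 0.146 m, expected 0.145 m). The gripper is clear and the caps, bottle, jar and beaker look undisturbed.

```bash
python3 -c "
from rig import robot
print(robot.close_job())"
```

```text
the job is handed in; nothing more can be done
None
```

The teal clamp plate is home on both collars over both guide pins and released. The gripper is clear, nothing else looked disturbed in the last side view, and the job was handed in at about 15 s.

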